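# Line up reagent containers by height

## Task

Line up the three capped reagent bottles and the lidded specimen cup on the four round rubber pads of the aluminium plate, in order of height: the tallest on the pad next to the upright black-headed post, then each shorter one further along, the shortest on the pad farthest from the post. Stand each one upright in the middle of its pad, do not tip any over on the way, and leave the glass beaker where it stands.

Things in the scene. Friction and masses are not known exactly. Their poses are not given: they have to be found in the camera images.
- tall_bottle_mid (a point): Big brown reagent bottle with black screw cap, 137 mm high (the tallest), about 0.53 kg. Round body 66 mm across, straight up to 90 mm, then a sloping shoulder, and a cap 44 mm across over the top 21 mm that can also carry it if the whole height of the cap is gripped firmly. Stands upright, loose, on the bench at the start; this point lies on its upright axis half-way up, z along that axis.
- clear_bottle_mid (a point): Clear reagent bottle with blue screw cap, 113 mm high, about 0.32 kg. Round body 56 mm across straight up to 74 mm, then a sloping shoulder and a cap 40 mm across over the top 19 mm; hold it by the body, the cap gives a poor hold. Stands upright, loose, on the bench at the start; this point lies on its upright axis half-way up, z along that axis.
- small_bottle_mid (a point): Small brown reagent bottle with red screw cap, 89 mm high, about 0.15 kg. Round body 44 mm across straight up to 57 mm, narrowing above to 32 mm at the top; hold it by the body. Stands upright, loose, on the bench at the start; this point lies on its upright axis half-way up, z along that axis.
- cup_mid (a point): White specimen cup with a wide red screw lid, 68 mm high (the shortest of the four), about 0.03 kg, 62 mm across at the lid (its top 18 mm or so); behaves as an upright cylinder 62 mm across. Stands upright, loose, on the bench at the start; this point lies on its upright axis half-way up, z along that axis.
- beaker_mid (a point): Bystander: open glass beaker, 53 x 56 mm across, 70 mm high, empty; leave it alone. Stands upright, loose, on the bench at the start; this point lies on its upright axis half-way up, z along that axis.
- pad_0: Target: one of four equal round dark rubber pads (76 mm across, 3 mm thick with a thin grey ring on top) in a straight row on a fixed aluminium plate, centres about 88 mm apart, fixed. Which of the four lies where in the row varies. Origin: centre of its underside, 5 mm above the bench; its top is 8 mm above the bench.
- pad_1: Target: one of four equal round dark rubber pads (76 mm across, 3 mm thick with a thin grey ring on top) in a straight row on a fixed aluminium plate, centres about 88 mm apart, fixed. Which of the four lies where in the row varies. Origin: centre of its underside, 5 mm above the bench; its top is 8 mm above the bench.
- pad_2: Target: one of four equal round dark rubber pads (76 mm across, 3 mm thick with a thin grey ring on top) in a straight row on a fixed aluminium plate, centres about 88 mm apart, fixed. Which of the four lies where in the row varies. Origin: centre of its underside, 5 mm above the bench; its top is 8 mm above the bench.
- pad_3: Target: one of four equal round dark rubber pads (76 mm across, 3 mm thick with a thin grey ring on top) in a straight row on a fixed aluminium plate, centres about 88 mm apart, fixed. Which of the four lies where in the row varies. Origin: centre of its underside, 5 mm above the bench; its top is 8 mm above the bench.
- end_post: Upright post with a black knob head (24 mm across) on a flat steel foot (60 x 28 x 8 mm), fixed at one end of the row, 56 mm beyond the centre of the end pad; which end varies. The other end has the same flat foot without a post. Origin: centre of the foot's underside, 5 mm above the bench; the knob's top is 61 mm above the bench.

How it is judged:
At the end, for the whole second after the job is handed in: Counted from the post: big brown bottle, clear bottle, small brown bottle, specimen cup, one per pad; each upright (within 0.1 rad), standing on its pad, its axis within 14 mm of the pad's centre, at rest; the beaker within 40 mm of where it stood ((horizontal distance between tall_bottle_mid and pad_0 below 0.014 m or horizontal distance between tall_bottle_mid and pad_1 below 0.014 m or horizontal distance between tall_bottle_mid and pad_2 below 0.014 m or horizontal distance between tall_bottle_mid and pad_3 below 0.014 m) and horizontal distance between tall_bottle_mid and end_post between 0.016 and 0.096 m and height (world z) of tall_bottle_mid below 0.0825 m and angle between each of tall_bottle_mid, clear_bottle_mid, small_bottle_mid, cup_mid's own z axis and vertical below 0.1 rad and linear speed of each of tall_bottle, clear_bottle, small_bottle, cup below 0.02 m/s and (horizontal distance between clear_bottle_mid and pad_0 below 0.014 m or horizontal distance between clear_bottle_mid and pad_1 below 0.014 m or horizontal distance between clear_bottle_mid and pad_2 below 0.014 m or horizontal distance between clear_bottle_mid and pad_3 below 0.014 m) and horizontal distance between clear_bottle_mid and end_post between 0.104 and 0.184 m and height (world z) of clear_bottle_mid below 0.0705 m and (horizontal distance between small_bottle_mid and pad_0 below 0.014 m or horizontal distance between small_bottle_mid and pad_1 below 0.014 m or horizontal distance between small_bottle_mid and pad_2 below 0.014 m or horizontal distance between small_bottle_mid and pad_3 below 0.014 m) and horizontal distance between small_bottle_mid and end_post between 0.192 and 0.272 m and height (world z) of small_bottle_mid below 0.0585 m and (horizontal distance between cup_mid and pad_0 below 0.014 m or horizontal distance between cup_mid and pad_1 below 0.014 m or horizontal distance between cup_mid and pad_2 below 0.014 m or horizontal distance between cup_mid and pad_3 below 0.014 m) and horizontal distance between cup_mid and end_post between 0.28 and 0.36 m and height (world z) of cup_mid below 0.048 m and distance of beaker_mid from where it was at the start of the episode below 0.04 m); the robot touches nothing.
It fails at once if the big brown bottle is tipped over (more than 0.7 rad) (angle between tall_bottle_mid's own z axis and vertical above 0.7 rad).
It fails at once if the clear bottle is tipped over (more than 0.7 rad) (angle between clear_bottle_mid's own z axis and vertical above 0.7 rad).
It fails at once if the small bottle is tipped over (more than 0.7 rad) (angle between small_bottle_mid's own z axis and vertical above 0.7 rad).
It fails at once if the specimen cup is tipped over (more than 0.7 rad) (angle between cup_mid's own z axis and vertical above 0.7 rad).
It fails at once if the beaker is pushed away (more than 40 mm) or tipped over (distance of beaker_mid from where it was at the start of the episode above 0.04 m or angle between beaker_mid's own z axis and vertical above 0.7 rad).
It also fails if it takes over 112 s, if anything falls off the work surface, if the arm or the gripper's body presses on something with over 40 N, if the wrist force passes 120 N, or if a joint passes its speed limit or range.

## Robot

A 6-joint arm with a two-finger parallel gripper is mounted at the origin on a cart in front of the work surface, level with it; the furniture and walls round the work are solid. World frame = base frame: x ahead of the robot, y to its left, z up, the work surface at z = 0. Lengths are in m, angles in rad, forces in N, time in s.
With the tool pointing down it reaches from about 0.35 to 0.875 m from the base axis. Payload 4.2 kg.
Tool frame: the origin (TCP) lies at the very end of the fingers, on their centre line; the grasp point (between the pads) lies env.pinch_z behind it (env.pinch_z is the distance from the TCP to the grasp point, in m); z points along the fingers, y is the line along which they close (so a half turn about z gives the same grasp; the last joint's range is limited). The gripper opens to 85 mm and grips with 20 to 120 N. Pads are 22 mm wide; open, the fingers measure 114 mm over their backs; the gripper's body (76 mm by 85 mm) begins 54 mm behind the grasp point. The pads swing forward as they close: fully open they stand 13 mm farther back than shut.
Start: joints at [-0.844, 0.385, 0.008, 0, -1.194, -0.259], TCP at [0.282, -0.558, 0.231] pointing down, gripper open.
Joint ranges: [-3.14, 3.14], [-1.21, 2.06], [-1.07, 1.41], [-3.16, 2.05], [-2.99, -0.16], [-3.1, 3.1]. Speed limits (rad/s): [2.79, 2.79, 3.14, 3.14, 3.14, 3.14].

## Interface

Orientations are given as a unit quaternion [w, x, y, z].
In Python, from bench import env gives the robot as it stands. The module is installed in compiled form; this text tells all that it offers.
- The arm moves only by the shell command python3 -m handwheel 'ROWS'. ROWS is JSON, a list of rows, each an object of numbers: "jaw": the closure, from 0 (fully open) to 1 (shut); "dx", "dy", "dz": the shift along the tool's x, y, z in m; "twist": the turn about the tool's z in degrees. A call has 1 to 20 rows; each row shifts and turns the commanded pose from where the row before left it, along the tool's axes as they then stand; what a row does not reach is not made up. A row lasts 1/8 s, in which the tool goes at most 62.5 mm and 10.7 degrees, less where a joint would pass 70% of its speed; a pose out of reach is approached as far as the arm can. A call with a gripper value outside its range is refused whole. The fingers move at their own pace and stop on an object; the grip force is fixed at half the most. Time passes only in rows, so rows that do not move let the fingers close. It gives the time, the measured TCP pose, the force, the opening and the grip force at its end, in the units of the state.
- env.get_state(): the state, without advancing time (a new reading comes with each control period).
- env.grab_frame(name): name is "side" or "top" or "wrist"; returns a dict with "color" (384x512x3 uint8, red, green, blue), "vertical_fov" (degrees; the focal length in pixels is half the picture's height over the tangent of half this angle, whatever the lens; pixels are square), "cx", "cy" (the principal point, pixels), "R" (3x3) and "t" (3): a world point X has camera coordinates R X + t. Camera axes: x right, y down, z forward; pixel columns grow to the right and rows downward; lengths in m; the calibration is good to about 2 mm. A picture is of the moment at which its call begins. There is no depth.
- env.hand_in(): hands the job in; it is judged then, once.
The state is a dict: "clock": time; "qpos": joint angles; "dq": joint speeds; "joint_efforts": joint torques, N m; "tool_pos": TCP position; "eef_rot": TCP orientation; "force": force on the tool from outside, world axes, zero at the start; "torque": the same for the moment, N m; "finger_gap": opening from 0.0 (shut) to 1.0 (fully open); "gripper_force": force on a finger pad.
Only numpy, scipy, OpenCV 4.12 (cv2) and the standard library are available. Lean on these libraries where they do the work, as an engineer would, in place of code of your own. Each camera call takes 0.05 s, during which the arm holds its last target. There are 200 camera calls.

## Working session

There is one attempt and no reset: what is moved stays moved. The work goes in short steps, Python scripts to look and compute and a shell command to move; the robot and the scene stay as the last step left them, time stands still between calls to the robot, and variables do not carry over. Pictures are saved under pics/ and viewed, at most 14 in all, crops included, and the job is handed in when it is done.

```bash
mkdir -p pics; cat > h.py <<'E'
from bench import env
import numpy as np, cv2
def cam(n):
    f=env.grab_frame(n); c=f["color"]; fl=c.shape[0]/2/np.tan(np.radians(f["vertical_fov"])/2)
    K=np.array([[fl,0,f["cx"]],[0,fl,f["cy"]],[0,0,1]]); return c,K,np.array(f["R"]),np.array(f["t"])
def save(n,name):
    c,K,R,t=cam(n); cv2.imwrite(f"pics/{name}.png",cv2.cvtColor(c,cv2.COLOR_RGB2BGR)); np.savez(f"{name}.npz",c=c,K=K,R=R,t=t)
def world(name,u,v,z):
    d=np.load(name+".npz"); r=d["R"].T@np.linalg.inv(d["K"])@[u,v,1]; o=-d["R"].T@d["t"]; return o+r*(z-o[2])/r[2]
def pix(name,X):
    d=np.load(name+".npz"); p=d["K"]@(d["R"]@np.array(X)+d["t"]); return p[:2]/p[2]
E
python3 - <<'E'
from h import *
print(env.pinch_z); print(env.get_state())
for n in("top","side"):
    save(n,n+"0"); d=np.load(n+"0.npz"); print(n,-d["R"].T@d["t"],d["R"],d["K"])
E
```

```text
0.0187
{'clock': 0.0, 'qpos': array([-8.44382814e-01,  3.85581081e-01,  6.61026501e-03, -4.99896827e-04,
       -1.19397173e+00, -2.58603491e-01]), 'dq': array([-0.00016232, -0.00091655,  0.00271171, -0.00092955,  0.00068339,
        0.00211502]), 'joint_efforts': array([ 2.21057458e-04, -3.92284226e+01,  1.88396055e+01,  4.18619648e+00,
       -4.72019325e-03,  7.04781513e-06]), 'tool_pos': array([ 0.2815902 , -0.55731943,  0.23020054]), 'eef_rot': array([-3.02703384e-04, -2.31688101e-01,  9.72789504e-01,  1.05541403e-03]), 'force': array([ 0.09026836, -1.01727081,  0.5029493 ]), 'torque': array([ 0.04004552, -0.02201872, -0.05733103]), 'gripper_force': 0.0, 'finger_gap': 1.0016126866248267}
top [ 0.48008105 -0.11051235  1.16903056] [[ 0.00496801 -0.99989109  0.01389714]
 [-0.99468631 -0.0063703  -0.10275485]
 [ 0.10283219 -0.01331281 -0.99460963]] [[478.9424121    0.         265.32398019]
 [  0.         478.9424121  194.85719913]
 [  0.           0.           1.        ]]
side [0.23607931 0.46459188 0.60562925] [[-0.8528963  -0.52190479  0.01353847]
 [-0.33162355  0.52154604 -0.78613965]
 [ 0.40322911 -0.67498528 -0.61790061]] [[413.07668357   0.         260.95007078]
 [  0.         413.07668357 187.40385984]
 [  0.           0.           1.        ]]
```

View pics/top0.png

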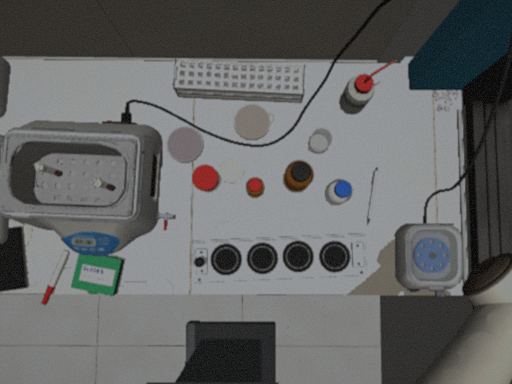

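View pics/side0.png

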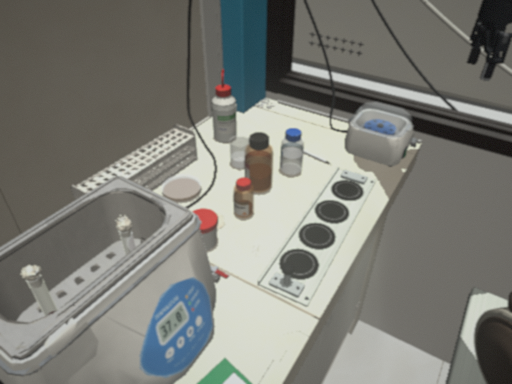

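```bash
python3 - <<'E'
from h import *
c=np.load("top0.npz")["c"][110:290,180:380]
cv2.imwrite("pics/topc.png",cv2.cvtColor(cv2.resize(c,(800,720),interpolation=cv2.INTER_CUBIC)[:600],cv2.COLOR_RGB2BGR))
cv2.imwrite("pics/topc.png",cv2.cvtColor(cv2.resize(c,None,fx=3.3,fy=3.3,interpolation=cv2.INTER_CUBIC),cv2.COLOR_RGB2BGR))
d=np.load("top0.npz");img=d["c"];hsv=cv2.cvtColor(img,cv2.COLOR_RGB2HSV)
def comp(m,box):
    u0,v0,u1,v1=box; s=np.zeros_like(m);s[v0:v1,u0:u1]=m[v0:v1,u0:u1]
    n,l,st,ce=cv2.connectedComponentsWithStats(s.astype(np.uint8)); i=1+np.argmax(st[1:,4]); return ce[i],st[i]
H,S,V=[hsv[...,i].astype(int) for i in range(3)]
red=((H<8)|(H>170))&(S>150)&(V>70); blue=(H>100)&(H<125)&(S>120); dark=(V<60); blk=V<45
for n,m,b,z in [("cup",red,(185,160,225,200),.068),("small",red,(240,170,270,200),.089),("clear",blue,(325,175,360,205),.113),("tall",blk,(280,155,320,195),.137)]+[(f"pad{i}",dark,(u-22,236,u+22,280),.008) for i,u in enumerate((226,262,298,335))]:
    ce,st=comp(m,b); print(n,ce.round(1),st,world("top0",*ce,z).round(4))
E
```

```text
cup [204.9 177.6] [193 166  25  24 486] [0.6332 0.0148 0.068 ]
small [254.6 184.6] [248 178  14  14 150] [ 0.615  -0.1004  0.089 ]
clear [342.7 188.6] [335 181  16  16 209] [ 0.6044 -0.2967  0.113 ]
tall [300.4 171.1] [291 162  20  20 267] [ 0.6393 -0.2005  0.137 ]
pad0 [225.7 259. ] [211 244  30  30 596] [ 0.4446 -0.0317  0.008 ]
pad1 [262.  257.8] [247 243  30  30 582] [ 0.4479 -0.1188  0.008 ]
pad2 [297.6 256. ] [283 241  30  31 581] [ 0.4527 -0.2045  0.008 ]
pad3 [334.2 256.4] [320 242  30  30 598] [ 0.4521 -0.2927  0.008 ]
```

View pics/topc.png

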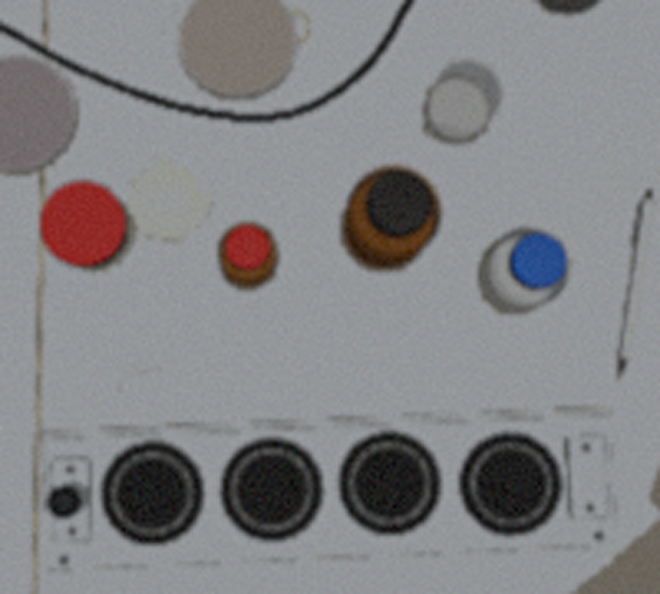

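```bash
cat >> h.py <<'E'
from scipy.spatial.transform import Rotation as Ro
def togo(x,y,z):
    s=env.get_state(); R=Ro.from_quat(s["eef_rot"],scalar_first=True).as_matrix(); p=s["tool_pos"]
    print("t",round(s["clock"],2),"p",p.round(4),"q",s["qpos"].round(2),"gap",round(s["finger_gap"],3),"gf",s["gripper_force"],"F",s["force"].round(1))
    print("ty",R[:,1].round(3),"tz",R[:,2].round(3),"dxyz mm",(1000*R.T@(np.array([x,y,z])-p)).round(1))
E
python3 -m handwheel '[{"jaw":0,"twist":-9},{"jaw":0,"twist":-9},{"jaw":0,"twist":-9},{"jaw":0,"twist":-9},{"jaw":0,"twist":-9},{"jaw":0,"twist":-9},{"jaw":0,"twist":-9.2},{"jaw":0}]'
python3 -c "
from h import *
togo(.6393,-.2005,.231)"
```

```text
t 0.1 p [ 0.2816 -0.5574  0.2303] q [-0.84  0.39  0.01 -0.   -1.19 -0.26] gap 1.002 gf 0.0 F [ 0.2 -0.5  0.3]
ty [-0.451  0.893  0.002] tz [-0.001  0.002 -1.   ] dxyz mm [-4.802e+02  1.573e+02 -4.000e-01]validation failed for argument at $[0]...
```

```bash
python3 -m handwheel '[{"jaw":0,"dx":0,"dy":0,"dz":0,"twist":-9},{"jaw":0,"dx":0,"dy":0,"dz":0,"twist":-9},{"jaw":0,"dx":0,"dy":0,"dz":0,"twist":-9},{"jaw":0,"dx":0,"dy":0,"dz":0,"twist":-9},{"jaw":0,"dx":0,"dy":0,"dz":0,"twist":-9},{"jaw":0,"dx":0,"dy":0,"dz":0,"twist":-9},{"jaw":0,"dx":0,"dy":0,"dz":0,"twist":-9.2},{"jaw":0,"dx":0,"dy":0,"dz":0,"twist":0}]'
python3 -c "
from h import *
togo(.6393,-.2005,.231)"
```

```text
clock: 1.1
tool_pos: [0.2817, -0.5576, 0.2307]
eef_rot: [0.0, -0.706, 0.708, 0.001]
force: [0.1, 0.7, 0.4]
finger_gap: 1.003
gripper_force: 0.0
t 1.1 p [ 0.2817 -0.5576  0.2307] q [-0.84  0.39  0.01 -0.   -1.19  0.84] gap 1.003 gf 0.0 F [0.1 0.7 0.4]
ty [-1.     0.002  0.001] tz [-0.001  0.001 -1.   ] dxyz mm [-3.578e+02 -3.569e+02 -1.000e-01]
```

```bash
python3 -m handwheel '[{"jaw":0,"dx":-0.03,"dy":-0.03,"dz":0,"twist":0},{"jaw":0,"dx":-0.03,"dy":-0.03,"dz":0,"twist":0},{"jaw":0,"dx":-0.03,"dy":-0.03,"dz":0,"twist":0},{"jaw":0,"dx":-0.03,"dy":-0.03,"dz":0,"twist":0},{"jaw":0,"dx":-0.03,"dy":-0.03,"dz":0,"twist":0},{"jaw":0,"dx":-0.03,"dy":-0.03,"dz":0,"twist":0},{"jaw":0,"dx":-0.03,"dy":-0.03,"dz":0,"twist":0},{"jaw":0,"dx":-0.03,"dy":-0.03,"dz":0,"twist":0},{"jaw":0,"dx":-0.03,"dy":-0.03,"dz":0,"twist":0},{"jaw":0,"dx":-0.03,"dy":-0.03,"dz":0,"twist":0},{"jaw":0,"dx":-0.03,"dy":-0.03,"dz":0,"twist":0},{"jaw":0,"dx":-0.028,"dy":-0.027,"dz":0,"twist":0},{"jaw":0,"dx":0,"dy":0,"dz":0,"twist":0}]'
python3 -c "
from h import *
togo(.6393,-.2005,.112);save('wrist','w1');save('side','s1')
for n,X in dict(cup=(.6332,.0148,.068),small=(.615,-.1004,.089),clear=(.6044,-.2967,.113),tall=(.6393,-.2005,.137)).items(): print(n,pix('side0',X).round(1))
d=[cv2.imread(f'pics/{n}.png') for n in('w1','s1')]
cv2.imwrite('pics/ws1.png',cv2.resize(np.hstack(d),(800,300)))"
```

```text
clock: 2.72
tool_pos: [0.6402, -0.1976, 0.2301]
eef_rot: [0.0, 0.707, -0.707, -0.001]
force: [-0.8, 0.1, 0.2]
finger_gap: 1.002
gripper_force: 0.0
t 2.73 p [ 0.6402 -0.1976  0.2301] q [-0.06  0.46  0.13 -0.   -1.24  0.06] gap 1.002 gf 0.0 F [-0.8  0.1  0.2]
ty [-1.    -0.001  0.001] tz [-0.001  0.    -1.   ] dxyz mm [  2.9   0.8 118.1]
cup [203.2 216.7]
small [243.9 180.5]
clear [293.6 131. ]
tall [259.5 136. ]
```

View pics/ws1.png

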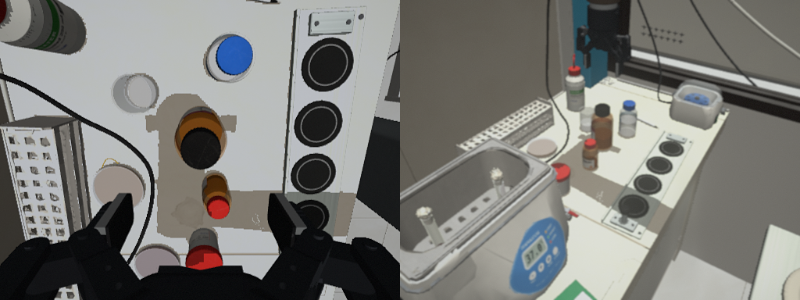

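```bash
python3 -c "
from h import *
print(pix('w1',(.6393,-.2005,.137)))"
python3 -m handwheel '[{"jaw":0,"dx":0.002,"dy":0,"dz":0.02,"twist":0},{"jaw":0,"dx":0,"dy":0,"dz":0.02,"twist":0},{"jaw":0,"dx":0,"dy":0,"dz":0.02,"twist":0},{"jaw":0,"dx":0,"dy":0,"dz":0.02,"twist":0},{"jaw":0,"dx":0,"dy":0,"dz":0.02,"twist":0},{"jaw":0,"dx":0,"dy":0,"dz":0.018,"twist":0},{"jaw":0,"dx":0,"dy":0,"dz":0,"twist":0}]'
python3 -c "
from h import *
togo(.6393,-.2005,.112);save('side','s2');save('wrist','w2')
a=np.load('s2.npz')['c'][60:240,170:340]
a=cv2.resize(a,(425,450),interpolation=cv2.INTER_CUBIC);b=cv2.resize(np.load('w2.npz')['c'],(375,281))
b=cv2.copyMakeBorder(b,0,169,0,0,cv2.BORDER_CONSTANT)
cv2.imwrite('pics/s2c.png',np.hstack([a,b])[...,::-1])"
```

```text
[257.04655749 192.99569029]
clock: 3.7
tool_pos: [0.6374, -0.2023, 0.1117]
eef_rot: [-0.001, -0.707, 0.708, 0.001]
force: [0.1, 0.0, 0.6]
finger_gap: 1.002
gripper_force: 0.0
t 3.7 p [ 0.6374 -0.2023  0.1117] q [-0.07  0.56 -0.03 -0.   -0.99  0.06] gap 1.002 gf 0.0 F [0.1 0.  0.6]
ty [-1.     0.002  0.003] tz [-0.003  0.    -1.   ] dxyz mm [-1.8 -1.9 -0.3]
```

View pics/s2c.png

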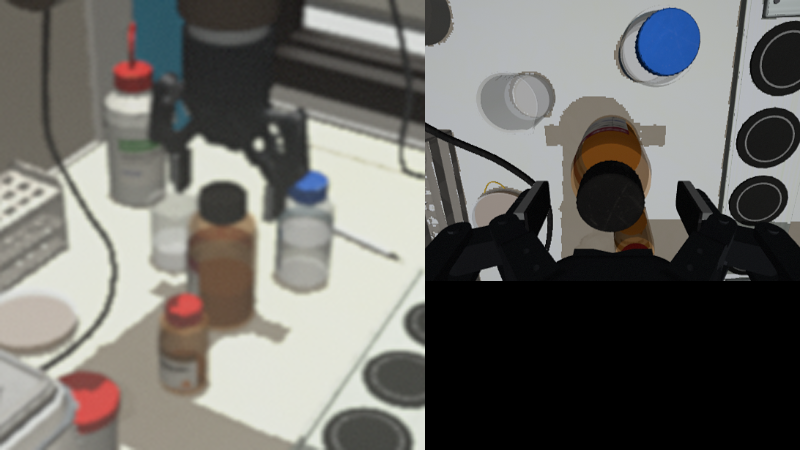

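```bash
python3 -m handwheel '[{"jaw":0.2,"dx":-0.001,"dy":-0.001,"dz":0,"twist":0},{"jaw":0.4,"dx":0,"dy":0,"dz":0,"twist":0},{"jaw":0.6,"dx":0,"dy":0,"dz":0,"twist":0},{"jaw":1,"dx":0,"dy":0,"dz":0,"twist":0},{"jaw":1,"dx":0,"dy":0,"dz":0,"twist":0},{"jaw":1,"dx":0,"dy":0,"dz":0,"twist":0},{"jaw":1,"dx":0,"dy":0,"dz":0,"twist":0},{"jaw":1,"dx":0,"dy":0,"dz":0,"twist":0}]'
python3 -c "
from h import *
togo(.6393,-.2005,.112);save('side','s3')
a=np.load('s3.npz')['c'][90:210,200:330]
cv2.imwrite('pics/s3c.png',cv2.resize(a,None,fx=4,fy=4,interpolation=cv2.INTER_CUBIC)[...,::-1])"
```

```text
clock: 4.8
tool_pos: [0.6407, -0.201, 0.1143]
eef_rot: [-0.001, 0.707, -0.707, 0.001]
force: [1.2, -0.3, 5.4]
finger_gap: 0.493
gripper_force: 62.3
t 4.8 p [ 0.6407 -0.201   0.1143] q [-0.06  0.55 -0.02  0.   -0.99  0.06] gap 0.493 gf 62.303662807680666 F [ 1.2 -0.3  5.4]
ty [-1.    -0.    -0.002] tz [ 0.002 -0.001 -1.   ] dxyz mm [-0.5  1.4  2.3]
```

View pics/s3c.png

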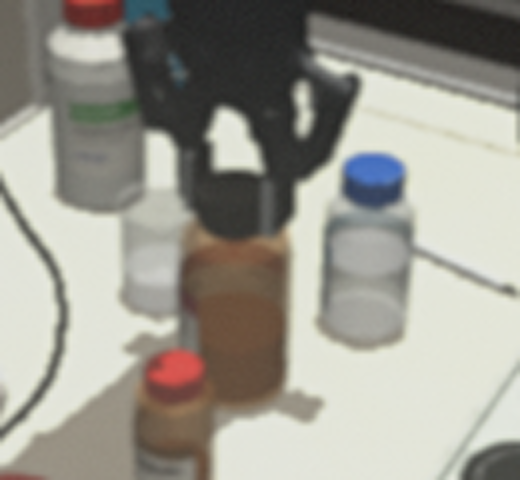

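```bash
python3 -m handwheel '[{"jaw":1,"dx":0,"dy":0,"dz":-0.005,"twist":0},{"jaw":1,"dx":0,"dy":0,"dz":-0.01,"twist":0},{"jaw":1,"dx":0,"dy":0,"dz":-0.01,"twist":0},{"jaw":1,"dx":0,"dy":0,"dz":-0.01,"twist":0},{"jaw":1,"dx":0,"dy":0,"dz":0,"twist":0},{"jaw":1,"dx":0,"dy":0,"dz":0,"twist":0}]'
python3 -c "
from h import *
togo(.4453,-.0317,.155);save('side','s4')
a=np.load('s4.npz')['c'][60:210,180:330]
cv2.imwrite('pics/s4c.png',cv2.resize(a,None,fx=3.6,fy=3.6,interpolation=cv2.INTER_CUBIC)[...,::-1])"
```

```text
clock: 5.6
tool_pos: [0.6395, -0.2007, 0.1481]
eef_rot: [-0.0, -0.707, 0.707, 0.0]
force: [0.5, -0.1, -6.3]
finger_gap: 0.493
gripper_force: 61.8
t 5.6 p [ 0.6395 -0.2007  0.1481] q [-0.06  0.52  0.02 -0.   -1.07  0.06] gap 0.493 gf 61.803650236688554 F [ 0.5 -0.1 -6.3]
ty [-1.     0.     0.001] tz [-0.001  0.    -1.   ] dxyz mm [-168.9  194.2   -6.7]
```

View pics/s4c.png

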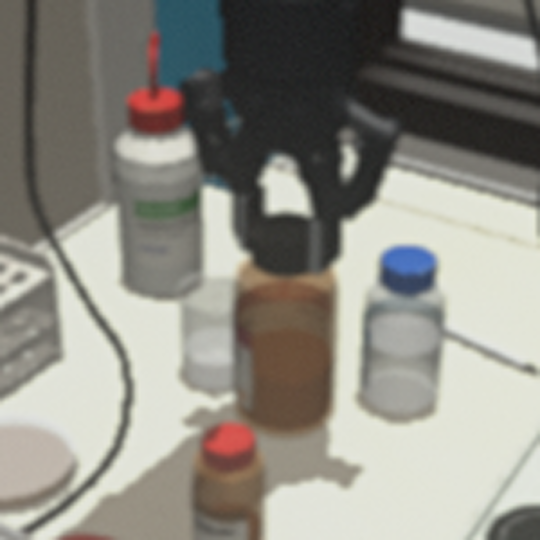

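```bash
python3 -m handwheel '[{"jaw":1,"dx":0,"dy":0.01,"dz":-0.005,"twist":0},{"jaw":1,"dx":0,"dy":0.02,"dz":0,"twist":0},{"jaw":1,"dx":0,"dy":0.025,"dz":0,"twist":0},{"jaw":1,"dx":0,"dy":0.025,"dz":0,"twist":0},{"jaw":1,"dx":0,"dy":0.025,"dz":0,"twist":0},{"jaw":1,"dx":0,"dy":0.025,"dz":0,"twist":0},{"jaw":1,"dx":0,"dy":0.025,"dz":0,"twist":0},{"jaw":1,"dx":0,"dy":0.02,"dz":0,"twist":0},{"jaw":1,"dx":0,"dy":0.012,"dz":0,"twist":0},{"jaw":1,"dx":-0.01,"dy":0.007,"dz":0,"twist":0},{"jaw":1,"dx":-0.02,"dy":0,"dz":0,"twist":0},{"jaw":1,"dx":-0.025,"dy":0,"dz":0,"twist":0},{"jaw":1,"dx":-0.025,"dy":0,"dz":0,"twist":0},{"jaw":1,"dx":-0.025,"dy":0,"dz":0,"twist":0},{"jaw":1,"dx":-0.025,"dy":0,"dz":0,"twist":0},{"jaw":1,"dx":-0.02,"dy":0,"dz":0,"twist":0},{"jaw":1,"dx":-0.012,"dy":0,"dz":0,"twist":0},{"jaw":1,"dx":-0.007,"dy":0,"dz":0,"twist":0},{"jaw":1,"dx":0,"dy":0,"dz":0,"twist":0},{"jaw":1,"dx":0,"dy":0,"dz":0,"twist":0}]'
python3 -c "
from h import *
togo(.4453,-.0320,.1223);save('side','s5')
a=np.load('s5.npz')['c'][100:310,180:390]
cv2.imwrite('pics/s5c.png',cv2.resize(a,None,fx=2.5,fy=2.5,interpolation=cv2.INTER_CUBIC)[...,::-1])"
```

```text
clock: 8.15
tool_pos: [0.4458, -0.0322, 0.1533]
eef_rot: [-0.0, -0.707, 0.707, 0.0]
force: [-0.4, 0.3, -6.6]
finger_gap: 0.497
gripper_force: 62.1
t 8.15 p [ 0.4458 -0.0322  0.1533] q [ 0.29  0.16 -0.52  0.   -0.89 -0.29] gap 0.497 gf 62.072956308256835 F [-0.4  0.3 -6.6]
ty [-1.  0.  0.] tz [-0. -0. -1.] dxyz mm [-0.2  0.5 31. ]
```

View pics/s5c.png

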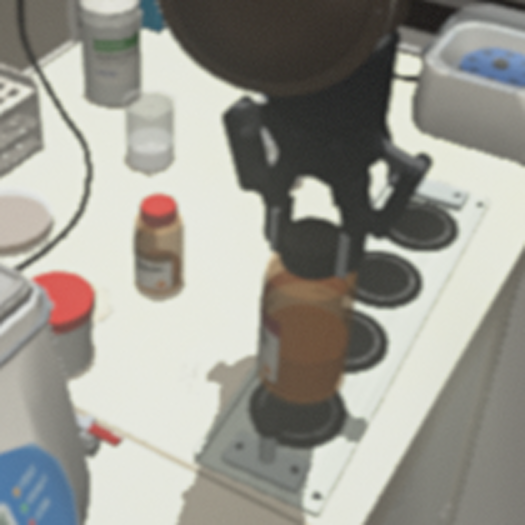

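```bash
python3 -m handwheel '[{"jaw":1,"dx":0,"dy":0,"dz":0.008,"twist":0},{"jaw":1,"dx":0,"dy":0,"dz":0.008,"twist":0},{"jaw":1,"dx":0,"dy":0,"dz":0.006,"twist":0},{"jaw":1,"dx":0,"dy":0,"dz":0.004,"twist":0},{"jaw":1,"dx":0,"dy":0,"dz":0.002,"twist":0},{"jaw":1,"dx":0,"dy":0,"dz":0.002,"twist":0},{"jaw":1,"dx":0,"dy":0,"dz":0,"twist":0}]'
```

```text
clock: 9.07
tool_pos: [0.4458, -0.0318, 0.1233]
eef_rot: [-0.0, 0.707, -0.707, 0.0]
force: [0.1, 0.4, -5.3]
finger_gap: 0.494
gripper_force: 62.0
```

```bash
python3 -m handwheel '[{"jaw":1,"dx":0,"dy":0,"dz":0.001,"twist":0},{"jaw":1,"dx":0,"dy":0,"dz":0.001,"twist":0},{"jaw":1,"dx":0,"dy":0,"dz":0,"twist":0}]'
```

```text
clock: 9.45
tool_pos: [0.4461, -0.0319, 0.1224]
eef_rot: [-0.0, 0.707, -0.707, 0.0]
force: [-2.9, 0.7, 4.9]
finger_gap: 0.493
gripper_force: 63.1
```

```bash
python3 -m handwheel '[{"jaw":0.5,"dx":0,"dy":0,"dz":0,"twist":0},{"jaw":0.2,"dx":0,"dy":0,"dz":0,"twist":0},{"jaw":0,"dx":0,"dy":0,"dz":0,"twist":0},{"jaw":0,"dx":0,"dy":0,"dz":0,"twist":0},{"jaw":0,"dx":0,"dy":0,"dz":-0.02,"twist":0},{"jaw":0,"dx":0,"dy":0,"dz":-0.02,"twist":0},{"jaw":0,"dx":0,"dy":0,"dz":-0.02,"twist":0},{"jaw":0,"dx":0.025,"dy":-0.016,"dz":0,"twist":0},{"jaw":0,"dx":0.03,"dy":-0.018,"dz":0,"twist":0},{"jaw":0,"dx":0.03,"dy":-0.018,"dz":0,"twist":0},{"jaw":0,"dx":0.03,"dy":-0.018,"dz":0,"twist":0},{"jaw":0,"dx":0.03,"dy":-0.018,"dz":0,"twist":0},{"jaw":0,"dx":0.03,"dy":-0.018,"dz":0,"twist":0},{"jaw":0,"dx":0.03,"dy":-0.018,"dz":0,"twist":0},{"jaw":0,"dx":0.03,"dy":-0.018,"dz":0,"twist":0},{"jaw":0,"dx":0.03,"dy":-0.018,"dz":0,"twist":0},{"jaw":0,"dx":0,"dy":0,"dz":0,"twist":0},{"jaw":0,"dx":0,"dy":0,"dz":0,"twist":0}]'
python3 -c "
from h import *
togo(.6044,-.2967,.045);save('wrist','w6')
print(pix('w6',(.6044,-.2967,.113)),pix('w6',(.6044,-.2967,.0)))
cv2.imwrite('pics/w6.png',np.load('w6.npz')['c'][...,::-1])"
```

```text
clock: 11.7
tool_pos: [0.6055, -0.2966, 0.1807]
eef_rot: [-0.0, -0.707, 0.707, 0.0]
force: [0.4, 0.1, 0.0]
finger_gap: 1.001
gripper_force: 0.0
t 11.7 p [ 0.6055 -0.2966  0.1807] q [-0.22  0.5   0.07 -0.   -1.14  0.22] gap 1.001 gf 0.0 F [0.4 0.1 0. ]
ty [-1.     0.     0.001] tz [-0.001  0.    -1.   ] dxyz mm [1.000e-01 1.000e+00 1.357e+02]
[257.45866096 206.71754374] [256.9616942  171.66025533]
```

View pics/w6.png

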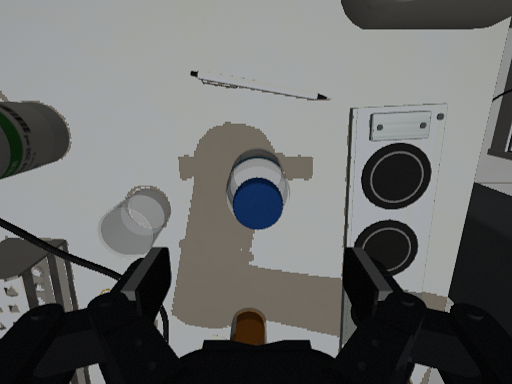

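```bash
python3 -m handwheel '[{"jaw":0,"dx":0,"dy":0.001,"dz":0.02,"twist":0},{"jaw":0,"dx":0,"dy":0,"dz":0.025,"twist":0},{"jaw":0,"dx":0,"dy":0,"dz":0.025,"twist":0},{"jaw":0,"dx":0,"dy":0,"dz":0.025,"twist":0},{"jaw":0,"dx":0,"dy":0,"dz":0.02,"twist":0},{"jaw":0,"dx":0,"dy":0,"dz":0.013,"twist":0},{"jaw":0,"dx":0,"dy":0,"dz":0.006,"twist":0},{"jaw":0.2,"dx":0,"dy":0,"dz":0,"twist":0},{"jaw":0.4,"dx":0,"dy":0,"dz":0,"twist":0},{"jaw":1,"dx":0,"dy":0,"dz":0,"twist":0},{"jaw":1,"dx":0,"dy":0,"dz":0,"twist":0},{"jaw":1,"dx":0,"dy":0,"dz":0,"twist":0},{"jaw":1,"dx":0,"dy":0,"dz":0,"twist":0}]'
python3 -c "
from h import *
togo(.448,-.1188,.09)"
```

```text
clock: 13.38
tool_pos: [0.6053, -0.2971, 0.0487]
eef_rot: [-0.0, 0.707, -0.707, 0.001]
force: [-1.2, 0.4, 6.2]
finger_gap: 0.628
gripper_force: 64.2
t 13.38 p [ 0.6053 -0.2971  0.0487] q [-0.22  0.63 -0.07  0.   -0.87  0.22] gap 0.628 gf 64.19084085035138 F [-1.2  0.4  6.2]
ty [-1.    -0.    -0.002] tz [ 0.002 -0.001 -1.   ] dxyz mm [-178.4  157.2  -41.7]
```

```bash
python3 -m handwheel '[{"jaw":1,"dx":0,"dy":0,"dz":-0.008,"twist":0},{"jaw":1,"dx":0,"dy":0,"dz":-0.015,"twist":0},{"jaw":1,"dx":0,"dy":0.01,"dz":-0.015,"twist":0},{"jaw":1,"dx":0,"dy":0.02,"dz":-0.005,"twist":0},{"jaw":1,"dx":0,"dy":0.025,"dz":0,"twist":0},{"jaw":1,"dx":0,"dy":0.025,"dz":0,"twist":0},{"jaw":1,"dx":0,"dy":0.025,"dz":0,"twist":0},{"jaw":1,"dx":0,"dy":0.025,"dz":0,"twist":0},{"jaw":1,"dx":-0.01,"dy":0.017,"dz":0,"twist":0},{"jaw":1,"dx":-0.02,"dy":0.01,"dz":0,"twist":0},{"jaw":1,"dx":-0.025,"dy":0,"dz":0,"twist":0},{"jaw":1,"dx":-0.025,"dy":0,"dz":0,"twist":0},{"jaw":1,"dx":-0.025,"dy":0,"dz":0,"twist":0},{"jaw":1,"dx":-0.025,"dy":0,"dz":0,"twist":0},{"jaw":1,"dx":-0.025,"dy":0,"dz":0,"twist":0},{"jaw":1,"dx":-0.015,"dy":0,"dz":0,"twist":0},{"jaw":1,"dx":-0.008,"dy":0,"dz":0,"twist":0},{"jaw":1,"dx":0,"dy":0,"dz":0,"twist":0},{"jaw":1,"dx":0,"dy":0,"dz":0,"twist":0}]'
python3 -c "
from h import *
togo(.448,-.1188,.0567);save('side','s7')
a=np.load('s7.npz')['c'][100:310,180:390]
cv2.imwrite('pics/s7c.png',cv2.resize(a,None,fx=2.5,fy=2.5,interpolation=cv2.INTER_CUBIC)[...,::-1])"
```

```text
clock: 15.75
tool_pos: [0.4478, -0.1192, 0.0903]
eef_rot: [-0.0, -0.707, 0.707, -0.0]
force: [0.2, 0.6, -3.0]
finger_gap: 0.622
gripper_force: 63.6
t 15.75 p [ 0.4478 -0.1192  0.0903] q [ 0.09  0.28 -0.57  0.   -0.73 -0.09] gap 0.622 gf 63.621348267188296 F [ 0.2  0.6 -3. ]
ty [-1.     0.001  0.   ] tz [-0. -0. -1.] dxyz mm [-0.4 -0.2 33.6]
```

View pics/s7c.png

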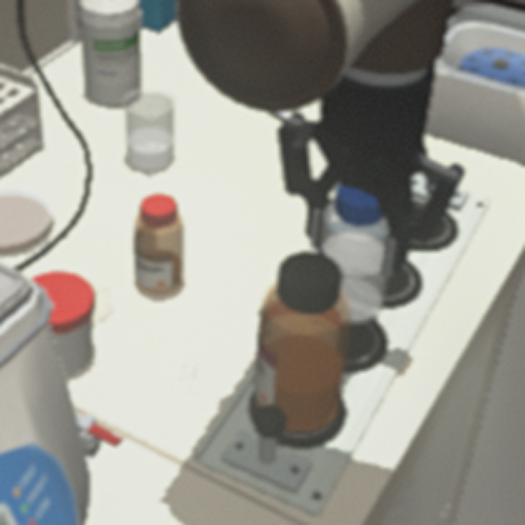

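```bash
python3 -m handwheel '[{"jaw":1,"dx":0,"dy":0,"dz":0.01,"twist":0},{"jaw":1,"dx":0,"dy":0,"dz":0.01,"twist":0},{"jaw":1,"dx":0,"dy":0,"dz":0.006,"twist":0},{"jaw":1,"dx":0,"dy":0,"dz":0.003,"twist":0},{"jaw":1,"dx":0,"dy":0,"dz":0.002,"twist":0},{"jaw":1,"dx":0,"dy":0,"dz":0.001,"twist":0},{"jaw":1,"dx":0,"dy":0,"dz":0.001,"twist":0},{"jaw":1,"dx":0,"dy":0,"dz":0,"twist":0}]'
```

```text
clock: 16.8
tool_pos: [0.4479, -0.1188, 0.0574]
eef_rot: [-0.0, 0.707, -0.707, 0.0]
force: [0.5, 0.2, -3.4]
finger_gap: 0.625
gripper_force: 63.6
```

```bash
python3 -m handwheel '[{"jaw":1,"dx":0,"dy":0,"dz":0.001,"twist":0},{"jaw":1,"dx":0,"dy":0,"dz":0.001,"twist":0},{"jaw":1,"dx":0,"dy":0,"dz":0,"twist":0}]'
```

```text
clock: 17.18
tool_pos: [0.448, -0.1189, 0.0566]
eef_rot: [-0.0, 0.707, -0.707, 0.0]
force: [-3.4, 1.2, 8.9]
finger_gap: 0.624
gripper_force: 64.8
```

```bash
python3 -m handwheel '[{"jaw":0.4,"dx":0,"dy":0,"dz":0,"twist":0},{"jaw":0.2,"dx":0,"dy":0,"dz":0,"twist":0},{"jaw":0,"dx":0,"dy":0,"dz":0,"twist":0},{"jaw":0,"dx":0,"dy":0,"dz":0,"twist":0},{"jaw":0,"dx":0,"dy":0,"dz":-0.02,"twist":0},{"jaw":0,"dx":0,"dy":0,"dz":-0.03,"twist":0},{"jaw":0,"dx":0,"dy":0,"dz":-0.03,"twist":0},{"jaw":0,"dx":0,"dy":0,"dz":-0.03,"twist":0},{"jaw":0,"dx":-0.003,"dy":-0.027,"dz":0,"twist":0},{"jaw":0,"dx":-0.003,"dy":-0.028,"dz":0,"twist":0},{"jaw":0,"dx":-0.003,"dy":-0.028,"dz":0,"twist":0},{"jaw":0,"dx":-0.003,"dy":-0.028,"dz":0,"twist":0},{"jaw":0,"dx":-0.003,"dy":-0.028,"dz":0,"twist":0},{"jaw":0,"dx":-0.003,"dy":-0.028,"dz":0,"twist":0},{"jaw":0,"dx":0,"dy":0,"dz":0,"twist":0},{"jaw":0,"dx":0,"dy":0,"dz":0,"twist":0}]'
python3 -c "
from h import *
togo(.615,-.1004,.024);save('wrist','w8')
p=pix('w8',(.615,-.1004,.089));print(p)
h=cv2.cvtColor(np.load('w8.npz')['c'],cv2.COLOR_RGB2HSV).astype(int)
m=((h[...,0]<8)|(h[...,0]>170))&(h[...,1]>150)&(h[...,2]>60);n,l,s,c=cv2.connectedComponentsWithStats(m.astype(np.uint8))
print([(c[i].round(),s[i,4],world('w8',*c[i],.089).round(4)) for i in range(1,n) if s[i,4]>150])"
```

```text
clock: 19.18
tool_pos: [0.6141, -0.1009, 0.1647]
eef_rot: [-0.001, -0.707, 0.707, 0.001]
force: [-0.6, 0.2, 0.2]
finger_gap: 0.995
gripper_force: 0.0
t 19.18 p [ 0.6141 -0.1009  0.1647] q [ 0.1   0.43 -0.09 -0.   -1.05 -0.1 ] gap 0.995 gf 0.0 F [-0.6  0.2  0.2]
ty [-1.     0.     0.002] tz [-0.002  0.    -1.   ] dxyz mm [ -0.4  -1.1 140.7]
[254.80251538 203.83051755]
[(array([255., 204.]), np.int32(1171), array([ 0.6152, -0.1006,  0.089 ])), (array([236., 308.]), np.int32(2567), array([ 0.6319, -0.0036,  0.089 ]))]
```

```bash
python3 -m handwheel '[{"jaw":0,"dx":0,"dy":-0.001,"dz":0.02,"twist":0},{"jaw":0,"dx":0,"dy":0,"dz":0.025,"twist":0},{"jaw":0,"dx":0,"dy":0,"dz":0.025,"twist":0},{"jaw":0,"dx":0,"dy":0,"dz":0.025,"twist":0},{"jaw":0,"dx":0,"dy":0,"dz":0.02,"twist":0},{"jaw":0,"dx":0,"dy":0,"dz":0.015,"twist":0},{"jaw":0,"dx":0,"dy":0,"dz":0.008,"twist":0},{"jaw":0.2,"dx":0,"dy":0,"dz":0,"twist":0},{"jaw":0.4,"dx":0,"dy":0,"dz":0,"twist":0},{"jaw":1,"dx":0,"dy":0,"dz":0,"twist":0},{"jaw":1,"dx":0,"dy":0,"dz":0,"twist":0},{"jaw":1,"dx":0,"dy":0,"dz":0,"twist":0},{"jaw":1,"dx":0,"dy":0,"dz":0,"twist":0},{"jaw":1,"dx":0,"dy":0,"dz":0,"twist":0}]'
python3 -c "
from h import *
togo(.4508,-.2048,.09)"
```

```text
clock: 20.98
tool_pos: [0.6167, -0.1008, 0.0285]
eef_rot: [-0.001, 0.707, -0.707, 0.001]
force: [-0.4, -0.5, 5.1]
finger_gap: 0.479
gripper_force: 61.4
t 20.98 p [ 0.6167 -0.1008  0.0285] q [ 0.1   0.59 -0.22  0.   -0.76 -0.1 ] gap 0.479 gf 61.35737883334514 F [-0.4 -0.5  5.1]
ty [-1.    -0.001 -0.002] tz [ 0.002 -0.    -1.   ] dxyz mm [103.9 165.8 -61.8]
```

```bash
python3 -m handwheel '[{"jaw":1,"dx":0,"dy":0,"dz":-0.01,"twist":0},{"jaw":1,"dx":0,"dy":0,"dz":-0.02,"twist":0},{"jaw":1,"dx":0.01,"dy":0,"dz":-0.02,"twist":0},{"jaw":1,"dx":0.02,"dy":0,"dz":-0.008,"twist":0},{"jaw":1,"dx":0.025,"dy":0,"dz":0,"twist":0},{"jaw":1,"dx":0.025,"dy":0,"dz":0,"twist":0},{"jaw":1,"dx":0.016,"dy":0,"dz":0,"twist":0},{"jaw":1,"dx":0.008,"dy":0.01,"dz":0,"twist":0},{"jaw":1,"dx":0,"dy":0.02,"dz":0,"twist":0},{"jaw":1,"dx":0,"dy":0.025,"dz":0,"twist":0},{"jaw":1,"dx":0,"dy":0.025,"dz":0,"twist":0},{"jaw":1,"dx":0,"dy":0.025,"dz":0,"twist":0},{"jaw":1,"dx":0,"dy":0.025,"dz":0,"twist":0},{"jaw":1,"dx":0,"dy":0.018,"dz":0,"twist":0},{"jaw":1,"dx":0,"dy":0.011,"dz":0,"twist":0},{"jaw":1,"dx":0,"dy":0.006,"dz":0,"twist":0},{"jaw":1,"dx":0,"dy":0,"dz":0,"twist":0},{"jaw":1,"dx":0,"dy":0,"dz":0,"twist":0}]'
python3 -c "
from h import *
togo(.4508,-.205,.0365)"
```

```text
clock: 23.22
tool_pos: [0.4515, -0.2048, 0.0853]
eef_rot: [-0.0, 0.707, -0.707, 0.0]
force: [-0.4, -0.7, -1.7]
finger_gap: 0.48
gripper_force: 60.9
t 23.23 p [ 0.4515 -0.2048  0.0853] q [-0.1   0.33 -0.5   0.   -0.74  0.1 ] gap 0.48 gf 60.89529732882511 F [-0.4 -0.7 -1.7]
ty [-1.    -0.    -0.001] tz [ 0.001 -0.    -1.   ] dxyz mm [ 0.2  0.7 48.8]
```

```bash
python3 -m handwheel '[{"jaw":1,"dx":0,"dy":0,"dz":0.01,"twist":0},{"jaw":1,"dx":0,"dy":0,"dz":0.015,"twist":0},{"jaw":1,"dx":0,"dy":0,"dz":0.01,"twist":0},{"jaw":1,"dx":0,"dy":0,"dz":0.006,"twist":0},{"jaw":1,"dx":0,"dy":0,"dz":0.003,"twist":0},{"jaw":1,"dx":0,"dy":0,"dz":0.002,"twist":0},{"jaw":1,"dx":0,"dy":0,"dz":0.001,"twist":0},{"jaw":1,"dx":0,"dy":0,"dz":0.001,"twist":0},{"jaw":1,"dx":0,"dy":0,"dz":0,"twist":0}]'
```

```text
clock: 24.35
tool_pos: [0.4508, -0.2048, 0.0374]
eef_rot: [0.0, -0.707, 0.707, -0.0]
force: [0.2, 0.5, -1.3]
finger_gap: 0.476
gripper_force: 60.9
```

```bash
python3 -m handwheel '[{"jaw":1,"dx":0,"dy":0,"dz":0.001,"twist":0},{"jaw":1,"dx":0,"dy":0,"dz":0.001,"twist":0},{"jaw":1,"dx":0,"dy":0,"dz":0,"twist":0}]'
```

```text
clock: 24.72
tool_pos: [0.451, -0.2049, 0.0365]
eef_rot: [-0.0, 0.707, -0.707, 0.0]
force: [-3.0, 1.9, 7.7]
finger_gap: 0.483
gripper_force: 61.9
```

```bash
python3 -m handwheel '[{"jaw":0.3,"dx":0,"dy":0,"dz":0,"twist":0},{"jaw":0.1,"dx":0,"dy":0,"dz":0,"twist":0},{"jaw":0,"dx":0,"dy":0,"dz":0,"twist":0},{"jaw":0,"dx":0,"dy":0,"dz":0,"twist":0},{"jaw":0,"dx":0,"dy":0,"dz":-0.02,"twist":0},{"jaw":0,"dx":0,"dy":0,"dz":-0.03,"twist":0},{"jaw":0,"dx":0,"dy":0,"dz":-0.04,"twist":0},{"jaw":0,"dx":0,"dy":0,"dz":-0.04,"twist":0},{"jaw":0,"dx":0,"dy":-0.02,"dz":0,"twist":0},{"jaw":0,"dx":-0.02,"dy":-0.03,"dz":0,"twist":0},{"jaw":0,"dx":-0.03,"dy":-0.03,"dz":0,"twist":0},{"jaw":0,"dx":-0.03,"dy":-0.03,"dz":0,"twist":0},{"jaw":0,"dx":-0.03,"dy":-0.03,"dz":0,"twist":0},{"jaw":0,"dx":-0.03,"dy":-0.02,"dz":0,"twist":0},{"jaw":0,"dx":-0.03,"dy":-0.015,"dz":0,"twist":0},{"jaw":0,"dx":-0.03,"dy":-0.007,"dz":0,"twist":0},{"jaw":0,"dx":-0.02,"dy":0,"dz":0,"twist":0},{"jaw":0,"dx":0,"dy":0,"dz":0,"twist":0},{"jaw":0,"dx":0,"dy":0,"dz":0,"twist":0}]'
python3 -c "
from h import *
togo(.6332,.0148,.02);save('wrist','w9')
p=pix('w9',(.6332,.0148,.068));print(p)
h=cv2.cvtColor(np.load('w9.npz')['c'],cv2.COLOR_RGB2HSV).astype(int)
m=((h[...,0]<8)|(h[...,0]>170))&(h[...,1]>150)&(h[...,2]>60);n,l,s,c=cv2.connectedComponentsWithStats(m.astype(np.uint8))
print([(c[i].round(),s[i,4],world('w9',*c[i],.068).round(4)) for i in range(1,n) if s[i,4]>150])
cv2.imwrite('pics/w9.png',np.load('w9.npz')['c'][...,::-1])"
```

```text
clock: 27.1
tool_pos: [0.6324, 0.0147, 0.1654]
eef_rot: [-0.0, -0.707, 0.707, 0.0]
force: [0.5, -0.4, -0.1]
finger_gap: 1.005
gripper_force: 0.0
t 27.1 p [0.6324 0.0147 0.1654] q [ 0.28  0.45 -0.06  0.   -1.06 -0.28] gap 1.005 gf 0.0 F [ 0.5 -0.4 -0.1]
ty [-1.  0.  0.] tz [-0. -0. -1.] dxyz mm [ -0.2  -0.8 145.4]
[255.11851394 194.96930318]
[(array([254., 195.]), np.int32(3713), array([0.6341, 0.0147, 0.068 ]))]
```

View pics/w9.png

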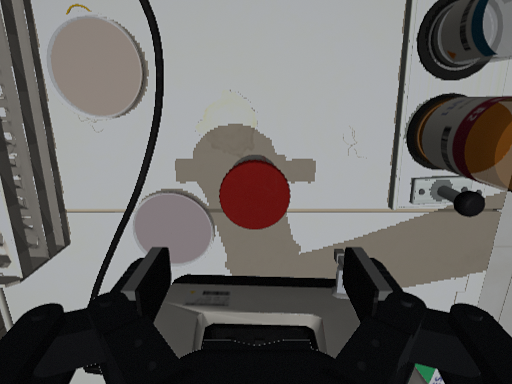

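```bash
python3 -c "
from h import *
d=np.load('w9.npz');print(-d['R'].T@d['t'], d['R'][2])
for z in(.1,.15,.2):print(z,world('top0',161,180,z).round(3),world('w9',255,283,z).round(3))"
```

```text
[ 0.63234847 -0.06237293  0.30722971] [-8.08229678e-04  3.01016177e-01 -9.53618691e-01]
0.1 [0.623 0.11  0.1  ] [0.633 0.079 0.1  ]
0.15 [0.616 0.099 0.15 ] [0.633 0.045 0.15 ]
0.2 [0.609 0.089 0.2  ] [0.633 0.011 0.2  ]
```

```bash
python3 -m handwheel '[{"jaw":0,"dx":0,"dy":-0.001,"dz":0.02,"twist":0},{"jaw":0,"dx":0,"dy":0,"dz":0.025,"twist":0},{"jaw":0,"dx":0,"dy":0,"dz":0.025,"twist":0},{"jaw":0,"dx":0,"dy":0,"dz":0.025,"twist":0},{"jaw":0,"dx":0,"dy":0,"dz":0.025,"twist":0},{"jaw":0,"dx":0,"dy":0,"dz":0.015,"twist":0},{"jaw":0,"dx":0,"dy":0,"dz":0.008,"twist":0},{"jaw":0.1,"dx":0,"dy":0,"dz":0,"twist":0},{"jaw":0.2,"dx":0,"dy":0,"dz":0,"twist":0},{"jaw":0.3,"dx":0,"dy":0,"dz":0,"twist":0},{"jaw":1,"dx":0,"dy":0,"dz":0,"twist":0},{"jaw":1,"dx":0,"dy":0,"dz":0,"twist":0},{"jaw":1,"dx":0,"dy":0,"dz":0,"twist":0},{"jaw":1,"dx":0,"dy":0,"dz":0,"twist":0}]'
python3 -c "
from h import *
togo(.57,-.2925,.09)"
```

```text
clock: 28.9
tool_pos: [0.6348, 0.0154, 0.0237]
eef_rot: [-0.001, 0.707, -0.707, 0.001]
force: [-0.8, 0.8, 5.2]
finger_gap: 0.711
gripper_force: 64.6
t 28.9 p [0.6348 0.0154 0.0237] q [ 0.28  0.6  -0.2   0.   -0.76 -0.28] gap 0.711 gf 64.60973024368286 F [-0.8  0.8  5.2]
ty [-1.    -0.001 -0.002] tz [ 0.002  0.    -1.   ] dxyz mm [307.9  64.8 -66.6]
```

```bash
python3 -m handwheel '[{"jaw":1,"dx":0,"dy":0,"dz":-0.01,"twist":0},{"jaw":1,"dx":0,"dy":0,"dz":-0.02,"twist":0},{"jaw":1,"dx":0,"dy":0.01,"dz":-0.02,"twist":0},{"jaw":1,"dx":0,"dy":0.02,"dz":-0.015,"twist":0},{"jaw":1,"dx":0.015,"dy":0.015,"dz":0,"twist":0},{"jaw":1,"dx":0.025,"dy":0.005,"dz":0,"twist":0},{"jaw":1,"dx":0.03,"dy":0,"dz":0,"twist":0},{"jaw":1,"dx":0.03,"dy":0,"dz":0,"twist":0},{"jaw":1,"dx":0.03,"dy":0,"dz":0,"twist":0},{"jaw":1,"dx":0.03,"dy":0,"dz":0,"twist":0},{"jaw":1,"dx":0.03,"dy":0,"dz":0,"twist":0},{"jaw":1,"dx":0.03,"dy":0,"dz":0,"twist":0},{"jaw":1,"dx":0.03,"dy":0,"dz":0,"twist":0},{"jaw":1,"dx":0.03,"dy":0,"dz":0,"twist":0},{"jaw":1,"dx":0.02,"dy":0,"dz":0,"twist":0},{"jaw":1,"dx":0.008,"dy":0,"dz":0,"twist":0},{"jaw":1,"dx":0,"dy":0,"dz":0,"twist":0}]'
python3 -m handwheel '[{"jaw":1,"dx":0,"dy":0.015,"dz":0,"twist":0},{"jaw":1,"dx":0,"dy":0.025,"dz":0,"twist":0},{"jaw":1,"dx":0,"dy":0.025,"dz":0,"twist":0},{"jaw":1,"dx":0,"dy":0.025,"dz":0,"twist":0},{"jaw":1,"dx":0,"dy":0.02,"dz":0,"twist":0},{"jaw":1,"dx":0,"dy":0.015,"dz":0,"twist":0},{"jaw":1,"dx":0,"dy":0.006,"dz":0,"twist":0},{"jaw":1,"dx":0,"dy":0,"dz":0,"twist":0},{"jaw":1,"dx":0,"dy":0,"dz":0,"twist":0}]'
python3 -c "
from h import *
togo(.4532,-.2927,.0317)"
```

```text
clock: 31.02
tool_pos: [0.5837, -0.2928, 0.0872]
eef_rot: [-0.0, -0.707, 0.707, 0.0]
force: [0.1, 0.5, -1.0]
finger_gap: 0.709
gripper_force: 64.9
clock: 32.15
tool_pos: [0.4535, -0.2929, 0.0874]
eef_rot: [-0.0, 0.707, -0.707, 0.0]
force: [-0.2, -1.3, -0.6]
finger_gap: 0.71
gripper_force: 64.9
t 32.15 p [ 0.4535 -0.2929  0.0874] q [-0.27  0.39 -0.39  0.   -0.79  0.27] gap 0.71 gf 64.89028930664062 F [-0.2 -1.3 -0.6]
ty [-1.    -0.    -0.001] tz [ 0.001 -0.    -1.   ] dxyz mm [-0.2  0.4 55.7]
```

```bash
python3 -m handwheel '[{"jaw":1,"dx":0,"dy":0,"dz":0.01,"twist":0},{"jaw":1,"dx":0,"dy":0,"dz":0.015,"twist":0},{"jaw":1,"dx":0,"dy":0,"dz":0.015,"twist":0},{"jaw":1,"dx":0,"dy":0,"dz":0.008,"twist":0},{"jaw":1,"dx":0,"dy":0,"dz":0.004,"twist":0},{"jaw":1,"dx":0,"dy":0,"dz":0.002,"twist":0},{"jaw":1,"dx":0,"dy":0,"dz":0.001,"twist":0},{"jaw":1,"dx":0,"dy":0,"dz":0.001,"twist":0},{"jaw":1,"dx":0,"dy":0,"dz":0,"twist":0}]'
```

```text
clock: 33.28
tool_pos: [0.4531, -0.2929, 0.0317]
eef_rot: [-0.0, 0.707, -0.707, 0.0]
force: [0.2, -0.5, 0.9]
finger_gap: 0.71
gripper_force: 64.9
```

Touching; half a millimetre more, release, rise and back off to look.

```bash
python3 -m handwheel '[{"jaw":1,"dx":0,"dy":0,"dz":0.0005,"twist":0},{"jaw":0.25,"dx":0,"dy":0,"dz":0,"twist":0},{"jaw":0.1,"dx":0,"dy":0,"dz":0,"twist":0},{"jaw":0,"dx":0,"dy":0,"dz":0,"twist":0},{"jaw":0,"dx":0,"dy":0,"dz":0,"twist":0},{"jaw":0,"dx":0,"dy":0,"dz":-0.02,"twist":0},{"jaw":0,"dx":0,"dy":0,"dz":-0.03,"twist":0},{"jaw":0,"dx":0,"dy":0,"dz":-0.04,"twist":0},{"jaw":0,"dx":0,"dy":0,"dz":-0.04,"twist":0},{"jaw":0,"dx":0,"dy":0,"dz":-0.03,"twist":0},{"jaw":0,"dx":0.03,"dy":0,"dz":0,"twist":0},{"jaw":0,"dx":0.05,"dy":0,"dz":0,"twist":0},{"jaw":0,"dx":0.05,"dy":0,"dz":0,"twist":0},{"jaw":0,"dx":0.05,"dy":0,"dz":0,"twist":0},{"jaw":0,"dx":0.04,"dy":0,"dz":0,"twist":0},{"jaw":0,"dx":0,"dy":0,"dz":0,"twist":0},{"jaw":0,"dx":0,"dy":0,"dz":0,"twist":0}]'
python3 -c "
from h import *
save('top','t9');save('side','s9')
a=np.load('t9.npz')['c'][110:290,180:380];b=np.load('s9.npz')['c'][120:310,200:400]
cv2.imwrite('pics/fin.png',np.hstack([cv2.resize(a,(400,360)),cv2.resize(b,(400,360))])[...,::-1])
h=cv2.cvtColor(np.load('t9.npz')['c'],cv2.COLOR_RGB2HSV).astype(int);H,S,V=h[...,0],h[...,1],h[...,2]
red=((H<8)|(H>170))&(S>150)&(V>70)
for n,u,zt in(('small',298,.097),('cup',335,.076)):
    m=np.zeros_like(red);m[235:280,u-20:u+20]=red[235:280,u-20:u+20];v,w=np.nonzero(m);print(n,world('t9',w.mean(),v.mean(),zt).round(4))
m=(H>100)&(H<125)&(S>120);m[:230]=0;m[285:]=0;m[:,:240]=0;m[:,290:]=0;v,w=np.nonzero(m);print('clear',world('t9',w.mean(),v.mean(),.121).round(4))"
```

```text
clock: 35.4
tool_pos: [0.4525, -0.5124, 0.1902]
eef_rot: [0.0, -0.707, 0.707, 0.001]
force: [1.0, 0.1, 0.4]
finger_gap: 0.998
gripper_force: 0.0
small [ 0.4512 -0.2042  0.097 ]
cup [ 0.4536 -0.2909  0.076 ]
clear [ 0.4477 -0.1194  0.121 ]
```

View pics/fin.png

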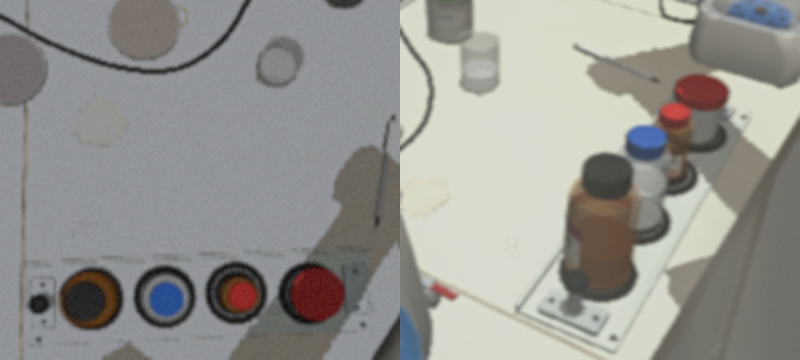

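All four stand upright and centred on their pads in the right order (pads at crop x ≈ 90, 165, 237 and 313). The beaker at (278,60) has not moved, and the arm is clear.

```bash
python3 -c "
from bench import env
print(env.hand_in())"
```

```text
the job is handed in; nothing more can be done
None
```

I lined up all four on the pads in height order from the post (big brown, clear, small brown, cup). All are upright and centred in the final pictures, the beaker is untouched, and I handed the job in at about 35 s; no verdict came back.

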